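Third hand for a bumper on a combat robot

ROBOT

A 6-joint arm with a two-finger parallel gripper is mounted at the origin on the work surface. World frame = base frame: x ahead of the robot, y to its left, z up, the work surface at z = 0. Lengths are in m, angles in rad, forces in N, time in s.
With the tool pointing down it reaches from about 0.4 to 0.925 m from the base axis. Payload 12.5 kg.
Tool frame: the origin (TCP) lies on the centre line of the jaws, within the pads' length; the fingertips stand 14 mm ahead of it and the grasp point (between the pads) lies 5 mm behind it; x points along the fingers, z is the direction in which the jaws open and shut, and the axes are right-handed (so a half turn about x gives the same grasp; the last joint's range is limited). The gripper opens to 95 mm and grips with 3 to 60 N. Pads are 20 mm wide; open, the fingers measure 119 mm over their backs; the gripper's body (75 mm by 180 mm) begins 59 mm behind the grasp point.
Start: joints at [-1.448, 0.491, 1.559, -0, 1.092, -0.106], TCP at [0.142, -0.609, 0.229] pointing down, gripper open.
Joint ranges: [-3.1, 3.1], [-0.84, 2.19], [0.05, 2.79], [-1.13, 4.28], [0.06, 2.93], [-2.69, 2.69]. Speed limits (rad/s): [2.22, 2.22, 2.79, 3.14, 3.14, 3.14].

INTERFACE

Orientations are given as a rotation vector (axis times angle).
In Python, from workcell import bot, cams gives the robot as it stands.
- The arm moves only by the tool servo_tool, never from a script. Its argument "series" is text: rows parted by semicolons, each of 7 numbers parted by spaces: the shift along the tool's x, y, z in m, then the turn, a rotation vector about the tool's x, y, z in degrees, then the finger opening in m, from 0 to 0.0951. A call has 1 to 20 rows; each row shifts and turns the commanded pose from where the row before left it, along the tool's axes as they then stand; what a row does not reach is not made up. A row lasts 1/10 s, in which the tool goes at most 50 mm and 8.59 degrees, less where a joint would pass 70% of its speed; a pose out of reach is approached as far as the arm can. A call is refused whole if a number of a shift passes 0.05 or a number of a turn 8.59, either way. A call with a gripper value outside its range is refused whole. The fingers move at their own pace and stop on an object; the grip force is fixed at half the most. Time passes only in rows, so rows that do not move let the fingers close. It gives the time, the measured TCP pose, the force and the opening at its end, in the units of the state.
- bot.read_state(): the state, without advancing time (a new reading comes with each control period).
- cams.read_camera(name): name is "side" or "top"; returns (picture, depth): 480x640x3 uint8, red, green, blue; 480x640 float32, m along the optical axis (not along the pixel's ray), 0 where there is no reading.
- cams.camera_info(name): a dict with "K" (3x3 intrinsics, pixels), "pose" (4x4, takes a point from camera to world coordinates). Camera axes: x right, y down, z forward; pixel columns grow to the right and rows downward; lengths in m; the calibration is good to about 2 mm. A picture is of the moment at which its call begins. camera_info takes no time and is no camera call.
- bot.finish_job(): hands the job in, once; it reports no verdict.
Trained networks look in the newest picture that a camera, given by its name, has taken for a name from the list of things; names that differ only in an ending like _2 or _b are one class to them, and where a whole thing is asked for, a point or a joint stands for the part that bears it (a point fixed in the world has none). Each returns a list of dicts, best first, with "score" (0 to 1); they miss things now and then, are a little off and sometimes report something else, mostly with a low value. They report only what shows in the picture. A call takes as long as a camera call. They do not tell look-alikes from the thing itself.
- cams.trace(thing, camera): "region" (480x640 bool, what is visible of it) and "centre" ([column, row] in pixels, amid what is visible of it).
- cams.mark_of(thing, camera): "centre" ([column, row] in pixels: a listed point, or the origin of a listed thing).
The state is a dict: "time": time; "q": joint angles; "joint_vel": joint speeds; "effort": joint torques, N m; "tcp_pos": TCP position; "tool_rot": TCP orientation; "force": force on the tool from outside, world axes, zero at the start; "ft_torque": the same for the moment, N m; "width": opening from 0.0 (shut) to 1.0 (fully open).
Only numpy, scipy, OpenCV 4.12 (cv2) and the standard library are available. Lean on these libraries where they do the work, as an engineer would, in place of code of your own. Each camera call takes 0.05 s, during which the arm holds its last target.

TASK

Put the long ribbed bumper on the narrow ledge of the small combat robot's bumper rail, between the two end lugs, flat back towards the rail and rib outwards. Then act as a third hand for the person with the screws: push the bumper straight against the rail until the rail's rubber mounts are squashed about half-way (never all the way), keep that steady push for at least three seconds, and finish while still holding it pressed there. Leave the short bumper and the other loose things where they are.

Things in the scene. Friction and masses are not known exactly. Their poses are not given: they have to be found in the camera images.
- bumper_rib (a point): Long bumper: black, T-shaped from above, standing upright on its edge. Plate 120 mm long (own x), 12 thick (y), 50 high (z); one full-height rib at mid-length, 14 mm wide (x), sticks out 36 mm from the plate (own -y): pinch it from above across its width. This point: middle of the rib, half-way up, 25 mm above the underside, 30 mm outward (-y) of the plate's flat back. About 0.1 to 0.17 kg.
- rail_seat (a point): Middle of the bare-metal bumper rail, on the ledge's top at the foot of the rail's upright face, 60 mm above the table; moves with the rail. x along the rail, y level into the robot (pushing direction), z up. Face 176 mm long, 51 mm high above the ledge; ledge stands out 24 mm (-y). Lugs 18 mm high at its ends, 140 mm free between them. Bumper in place: its rib point at x 0, y -30, z +25 mm, x axes parallel.
- chassis: Small blue combat robot bolted on its stand blocks, 240 mm along own x. Origin on the table, straight below the rail's rest position (rail_seat). Axes as the rail's. The robot fills own y from 38 to 215 mm and reaches 121 mm above the table (wheels).
- rail (a joint): How far the rail is pushed in along its own y against its rubber mounts, m: 0 at rest, 0.022 squashed all the way. The mounts act as a spring of 800 N/m (half-way is 11 mm and about 9 N), well damped; they push the rail back when let go.
- short_bumper_rib (a point): The short bumper, to be left alone: same shape and material as the long one but its plate is only 76 mm long. Point in the middle of its rib, half-way up. Which of the two stands nearer to the robot's rail varies.
- spool_mid (a point): Centre of a green spool, 52 mm across, 40 mm high, standing. Leave alone.
- wheel_mid (a point): Centre of a loose blue wheel lying flat, 80 mm across, 24 mm thick. Leave alone.
- cup_mid (a point): Centre of a clear plastic cup, 76 mm across, 105 mm high. Leave alone.
- driver_mid (a point): Middle of a screwdriver with an orange handle lying on the table, about 24 mm high at most. Leave alone.
Mind the look-alikes: they are no part of the job. Leave any red look-alike of the part that bears bumper_rib alone.

How it is judged:
By the outcome, as a careful person would: the job done as asked, in the order asked, and still so for the second after the job is handed in, while the arm keeps its last pose, push and grip.
It also fails if it takes over 45 s, if anything falls off the work surface, if the arm or the gripper's body presses on something with over 40 N, if the wrist force passes 120 N, or if a joint passes its speed limit or range.

## Working session

There is one attempt and no reset: what is moved stays moved. The work goes in short steps, Python scripts to look and compute and a tool call to move; the robot and the scene stay as the last step left them, time stands still between calls to the robot, and variables do not carry over. Pictures are saved under pics/ and viewed, and the job is handed in when it is done.

Besides the shell and the picture viewer there is one more tool, called after ">>>" by a JSON object that holds its "method" and its "body". servo_tool: Moves the arm, as the interface text tells. Its arguments: {"type":"object","properties":{"series":{"type":"string"}},"required":["series"]}

```bash
mkdir -p pics; cat > h.py <<'E'
import numpy as np, cv2
from workcell import bot, cams
def shot(n,f):
    p,d=cams.read_camera(n); cv2.imwrite('pics/'+f,p[:,:,::-1]); np.save('pics/'+f+'.npy',d); return p,d
def w(n,c,r,z):
    i=cams.camera_info(n);K=i['K'];T=i['pose']
    return (T@np.array([(c-K[0][2])/K[0][0]*z,(r-K[1][2])/K[1][1]*z,z,1]))[:3]
def ray(n,c,r,h):  # intersect with plane z=h
    o=np.array(cams.camera_info(n)['pose'])[:3,3]; p=w(n,c,r,1.0); d=p-o
    return o+d*(h-o[2])/d[2]
def proj(n,P):
    i=cams.camera_info(n);q=np.linalg.inv(i['pose'])@np.append(P,1);K=np.array(i['K']);u=K@q[:3];return u[:2]/u[2]
E
python3 - <<'E'
from h import *
np.set_printoptions(precision=4,suppress=True)
s=bot.read_state();print(s)
for n in('side','top'):
    shot(n,n+'1.png');print(n,cams.camera_info(n))
    for t in('bumper_rib','short_bumper_rib','rail_seat','chassis'):
        for m in cams.mark_of(t,n)[:3]:print(n,t,m)
E
```

```text
{'time': 0.0, 'q': array([-1.4476,  0.4916,  1.5595, -0.    ,  1.0917, -0.1056]), 'joint_vel': array([ 0.0018, -0.0009,  0.0006,  0.0015,  0.0012,  0.0008]), 'effort': array([ -0.0003, -61.2633, -25.8179,   0.0692,   0.0482,  -0.0001]), 'tcp_pos': array([ 0.1417, -0.6085,  0.2281]), 'tool_rot': array([ 1.0398,  1.3096, -1.0385]), 'force': array([-0.0016,  0.6364,  0.5293]), 'ft_torque': array([ 0.0452, -0.0353,  0.0053]), 'width': 1.002340099852346}
side {'K': array([[481.1104,   0.    , 330.702 ],
       [  0.    , 481.1104, 241.094 ],
       [  0.    ,   0.    ,   1.    ]]), 'pose': array([[ 0.9132, -0.283 ,  0.2932,  0.308 ],
       [-0.4073, -0.6143,  0.6758, -0.7587],
       [-0.0112, -0.7366, -0.6763,  0.7059],
       [ 0.    ,  0.    ,  0.    ,  1.    ]])}
side bumper_rib {'centre': [268.3, 263.9], 'score': 0.96}
side bumper_rib {'centre': [239.7, 229.8], 'score': 0.91}
side bumper_rib {'centre': [335.6, 224.4], 'score': 0.73}
side short_bumper_rib {'centre': [307.4, 319.1], 'score': 0.8}
side rail_seat {'centre': [263.9, 166.1], 'score': 0.68}
side chassis {'centre': [263.9, 184.8], 'score': 0.85}
top {'K': array([[558.7375,   0.    , 322.187 ],
       [  0.    , 558.7375, 250.5661],
       [  0.    ,   0.    ,   1.    ]]), 'pose': array([[-0.0059, -0.9954,  0.0953,  0.4434],
       [-1.    ,  0.0054, -0.0052, -0.1177],
       [ 0.0046, -0.0953, -0.9954,  1.3876],
       [ 0.    ,  0.    ,  0.    ,  1.    ]])}
top bumper_rib {'centre': [255.5, 302.9], 'score': 0.85}
top bumper_rib {'centre': [310.6, 296.5], 'score': 0.61}
top short_bumper_rib {'centre': [376.3, 288.2], 'score': 0.56}
top rail_seat {'centre': [187.1, 260.3], 'score': 0.78}
top rail_seat {'centre': [356.1, 184.4], 'score': 0.36}
top chassis {'centre': [194.7, 260.4], 'score': 0.69}
```

View pics/side1.png

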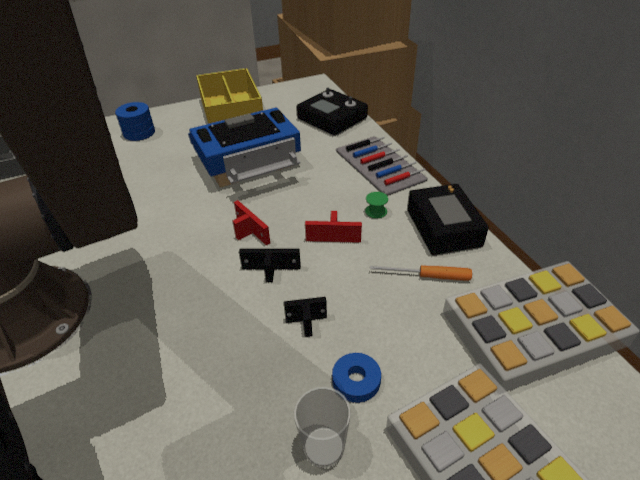

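View pics/top1.png

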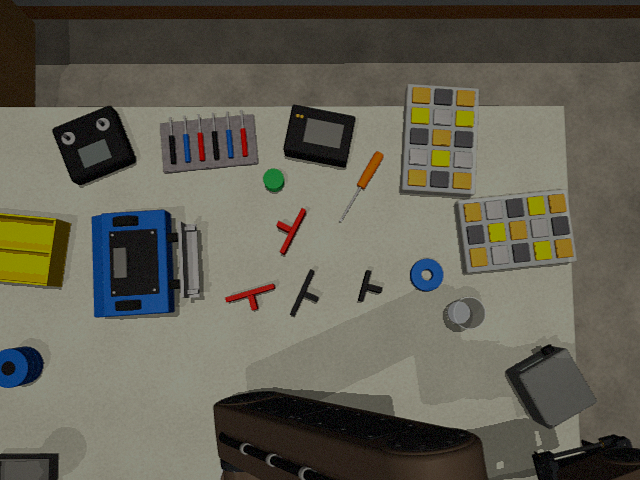

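The top view shows the long black bumper with its plate from (312,270) to (293,315) and its rib pointing right. The short black one is at (370,287), the red look-alikes are at (250,297) and (292,232), and the rail is at (190,260) facing right. Next I measure them.

```bash
python3 - <<'E'
from h import *
np.set_printoptions(precision=4,suppress=True)
import cv2
p=cv2.imread('pics/top1.png');d=np.load('pics/top1.png.npy')
# all points
i=cams.camera_info('top');K=i['K'];T=i['pose']
v,u=np.mgrid[0:480,0:640]
X=np.stack([(u-K[0,2])/K[0,0]*d,(v-K[1,2])/K[1,1]*d,d],-1)@T[:3,:3].T+T[:3,3]
np.save('pics/X.npy',X)
print('table z',np.median(X[330:380,200:240,2]))
def box(a,b,c,e,cond):
    m=np.zeros((480,640),bool);m[b:e,a:c]=1;return m&cond
m=box(285,262,328,322,(X[:,:,2]>.035)&(X[:,:,2]<.07))
P=X[m];print(len(P),np.median(P[:,2]))
cols=p[m].mean(0);print(cols)
# fit T template by IoU
R=np.array
pix=np.argwhere(m)
from scipy.optimize import minimize
xy=np.array([ray('top',c,r,.05)[:2] for r,c in pix])
# dist fit: template point set vs grid chamfer
tx=[]
for x in np.arange(-59,60,2):
  for y in np.arange(-11,0,2): tx.append((x,y+0.))   # y from back 0 to -12
for x in np.arange(-6,7,2):
  for y in np.arange(-47,-12,2): tx.append((x,y))
t=np.array(tx)/1000
from scipy.spatial import cKDTree
k=cKDTree(xy)
def f(q):
    c,s=np.cos(q[2]),np.sin(q[2]);w_=t@np.array([[c,s],[-s,c]])+q[:2]
    a=k.query(w_)[0];b=cKDTree(w_).query(xy)[0];return (a**2).mean()+(b**2).mean()
best=min((minimize(f,[*xy.mean(0),a],method='Nelder-Mead') for a in np.arange(0,6.28,.4)),key=lambda r:r.fun)
q=best.x;print('long back-mid',q[:2],'yaw deg',np.degrees(q[2]),best.fun**.5)
c,s=np.cos(q[2]),np.sin(q[2]);print('rib',q[:2]+np.array([s*.03,-c*.03]))
for n,c_ in(('top',(310.6,296.5)),('side',(268.3,263.9))):print(n,ray(n,*c_,.025))
# rail
for n,c_ in(('top',(187.1,260.3)),('side',(263.9,166.1))):print('seat',n,ray(n,*c_,.06))
for n,c_ in(('top',(194.7,260.4)),('side',(263.9,184.8))):print('chas',n,ray(n,*c_,.0))
for r in range(222,302,5):
    print(r,[tuple(np.round(X[r,c]*1000).astype(int)) for c in range(176,206,3)])
E
python3 - <<'E'
import cv2
p=cv2.imread('pics/top1.png')[205:325,85:335]
cv2.imwrite('pics/z1.png',cv2.resize(p,None,fx=3.2,fy=3.2,interpolation=2))
p=cv2.imread('pics/side1.png')[95:285,180:350]
cv2.imwrite('pics/z2.png',cv2.resize(p,None,fx=3,fy=3,interpolation=2))
E
```

```text
table z -0.0005180274394003259
348 0.04877173097993959
[26.7328 28.1638 28.9943]
long back-mid [ 0.4744 -0.0701] yaw deg -24.67396022869559 0.0012834302658605006
rib [ 0.4619 -0.0974]
top [ 0.4619 -0.096   0.025 ]
side [ 0.4627 -0.0876  0.025 ]
seat top [0.549  0.1971 0.06  ]
seat side [0.5508 0.1966 0.06  ]
chas top [0.5534 0.1924 0.    ]
chas side [0.5472 0.2059 0.    ]
222 [(np.int64(651), np.int64(242), np.int64(-4)), (np.int64(633), np.int64(205), np.int64(113)), (np.int64(635), np.int64(201), np.int64(100)), (np.int64(650), np.int64(218), np.int64(2)), (np.int64(650), np.int64(210), np.int64(1)), (np.int64(650), np.int64(203), np.int64(1)), (np.int64(650), np.int64(196), np.int64(-2)), (np.int64(650), np.int64(188), np.int64(-1)), (np.int64(651), np.int64(182), np.int64(-5)), (np.int64(650), np.int64(173), np.int64(1))]
227 [(np.int64(637), np.int64(240), np.int64(2)), (np.int64(622), np.int64(204), np.int64(114)), (np.int64(623), np.int64(200), np.int64(101)), (np.int64(626), np.int64(198), np.int64(81)), (np.int64(625), np.int64(190), np.int64(85)), (np.int64(626), np.int64(1
[... 6003 characters left out ...]
t64(78)), (np.int64(473), np.int64(183), np.int64(77)), (np.int64(473), np.int64(175), np.int64(79)), (np.int64(473), np.int64(170), np.int64(70)), (np.int64(475), np.int64(177), np.int64(7)), (np.int64(475), np.int64(170), np.int64(5))]
297 [(np.int64(463), np.int64(237), np.int64(-1)), (np.int64(463), np.int64(229), np.int64(5)), (np.int64(461), np.int64(195), np.int64(110)), (np.int64(461), np.int64(192), np.int64(95)), (np.int64(462), np.int64(190), np.int64(75)), (np.int64(462), np.int64(186), np.int64(63)), (np.int64(462), np.int64(180), np.int64(57)), (np.int64(463), np.int64(185), np.int64(0)), (np.int64(463), np.int64(179), np.int64(-3)), (np.int64(463), np.int64(170), np.int64(2))]
```

View pics/z1.png

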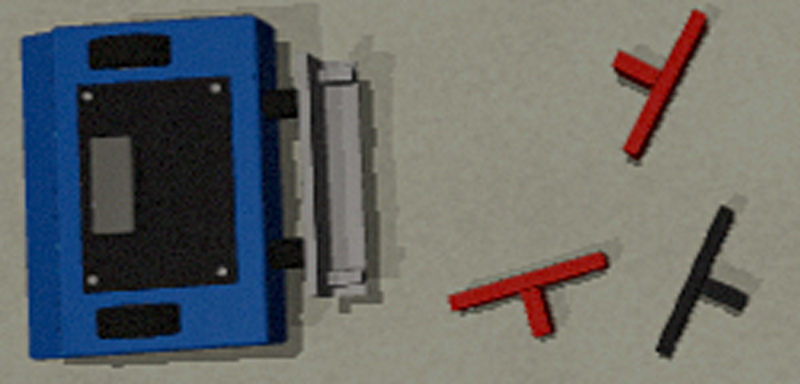

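View pics/z2.png

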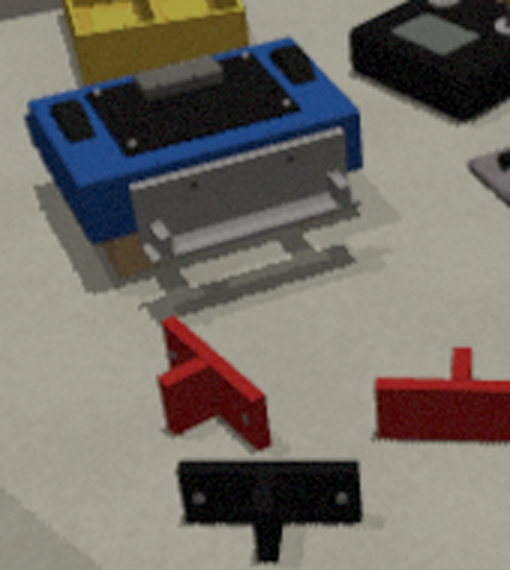

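```bash
python3 - <<'E'
from h import *
np.set_printoptions(precision=4,suppress=True)
def cloud(n):
    d=np.load(f'pics/{n}1.png.npy');i=cams.camera_info(n);K=i['K'];T=i['pose']
    v,u=np.mgrid[0:480,0:640]
    return np.stack([(u-K[0,2])/K[0,0]*d,(v-K[1,2])/K[1,1]*d,d],-1)@T[:3,:3].T+T[:3,3]
S=cloud('side');Tp=cloud('top')
print('side table',np.median(S[290:320,230:260,2]))
def fit(P,name):
    for _ in range(5):
        A=np.c_[P[:,0]-.549,np.ones(len(P))];c=np.linalg.lstsq(A,P[:,1],rcond=None)[0];r=P[:,1]-A@c
        P=P[abs(r)<max(2*r.std(),.002)]
    print(name,len(P),'yaw',np.degrees(np.arctan(c[0])),'y at .549',c[1],'std',r.std(),'xrange',P[:,0].min(),P[:,0].max())
sub=S[130:200,210:310].reshape(-1,3)
m=(sub[:,2]>.07)&(sub[:,2]<.105)&(abs(sub[:,1]-.197)<.015)&(abs(sub[:,0]-.549)<.085);fit(sub[m],'side face')
m=(sub[:,2]>.055)&(sub[:,2]<.115)&(abs(sub[:,1]-.197)<.02);
q=sub[m];print(np.percentile(q[:,0],[0.5,1,99,99.5]),np.percentile(q[:,2],[1,99]))
sub=Tp[215:310,170:215].reshape(-1,3)
m=(sub[:,2]>.07)&(sub[:,2]<.1)&(abs(sub[:,1]-.195)<.015)&(abs(sub[:,0]-.549)<.065);fit(sub[m],'top face')
m=(sub[:,2]>.053)&(sub[:,2]<.067)&(abs(sub[:,0]-.549)<.065)&(sub[:,1]<.2);
P=sub[m]
xs=P[:,0];out=[]
for a in np.arange(.49,.61,.012):
    k=abs(xs-a)<.006;out.append((a,P[k,1].min(),P[k,1].max()))
print(np.array(out))
# lugs: high z in y range just off the face
m=(sub[:,2]>.069)&(sub[:,2]<.09)&(sub[:,1]<.190);print('lugs x',np.sort(sub[m][:,0]))
# long bumper in side cloud
sub=S[235:290,225:320].reshape(-1,3);m=(sub[:,2]>.042)&(sub[:,2]<.06);q=sub[m];print(len(q),q.mean(0))
m=(sub[:,2]>.01)&(sub[:,2]<.04);q=sub[m];print(q.mean(0),q.min(0),q.max(0))
for P in([.4619,-.0974,.025],[.549-.025,.17,.06]):print(proj('side',np.array(P)),proj('top',np.array(P)))
# draw models
th=np.radians(-24.67);B=np.array([.4744,-.0701]);
def draw(th,B,z0,col,ims):
    R=np.array([[np.cos(th),-np.sin(th)],[np.sin(th),np.cos(th)]])
    o=np.array([[-60,0],[60,0],[60,-12],[7,-12],[7,-48],[-7,-48],[-7,-12],[-60,-12]])/1000@R.T+B
    for n in ims:
        for z in(z0,z0+.05):
            cv2.polylines(ims[n],[np.round(4*np.array([proj(n,np.append(a,z)) for a in o])).astype(int)],True,col,1)
ims={n:cv2.resize(cv2.imread(f'pics/{n}1.png'),None,fx=4,fy=4) for n in('side','top')}
draw(th,B,0,(0,255,0),ims);draw(np.radians(3),np.array([.549,.196]),.06,(0,255,255),ims)
cv2.imwrite('pics/d1.png',ims['side'][520:1120,760:1360]);cv2.imwrite('pics/d2.png',ims['top'][840:1300,640:1340])
E
```

```text
side table 4.623699859090946e-05
side face 784 yaw 3.504408862325438 y at .549 0.1961996444487523 std 0.0015059453314871993 xrange 0.46416651407157344 0.6331294019950702
[0.458  0.4585 0.6317 0.633 ] [0.0579 0.1124]
top face 156 yaw 3.4590414332105186 y at .549 0.1960417601936827 std 0.0006060943198039308 xrange 0.48441004445327834 0.6123816089114595
[[0.49   0.1677 0.1929]
 [0.502  0.1689 0.194 ]
 [0.514  0.1699 0.1947]
 [0.526  0.1696 0.1955]
 [0.538  0.1705 0.1965]
 [0.55   0.1708 0.1967]
 [0.562  0.1734 0.1974]
 [0.574  0.1734 0.1983]
 [0.586  0.1728 0.1989]
 [0.598  0.174  0.1996]]
lugs x [0.4708 0.4708 0.4709 0.4709 0.4709 0.4709 0.4709 0.471  0.471  0.471
 0.4732 0.4732 0.4732 0.4733 0.4733 0.4733 0.4733 0.4733 0.4733 0.4734
 0.4734 0.4755 0.4756 0.4756 0.4756 0.4756 0.4756 0.4756 0.4756 0.4756
 0.4757 0.4778 0.4779 0.4779 0.4779 0.478  0.478  0.478  0.478  0.478
 0.478  0.478  0.4802 0.4802 0.4803 0.6194 0.6197 0.6199 0.6199 0.6201
 0.6202 0.6212 0.6216 0.6218 0.6221 0.6221 0.6222 0.6223 0.6241 0.6242
 0.6243 0.6243 0.6245 0.6247 0.625  0.6259 0.6262 0.6264 0.6265 0.6266
 0.6267 0.6273 0.6274 0.6284 0.6284 0.6287 0.6292 0.6293 0.6295]
490 [ 0.466  -0.0837  0.0486]
[ 0.4753 -0.0734  0.024 ] [ 0.4131 -0.1181  0.01  ] [0.5912 0.0415 0.04  ]
[269.4794 267.2081] [311.185 296.498]
[256.5512 174.5804] [198.3265 270.735 ]
```

View pics/d1.png

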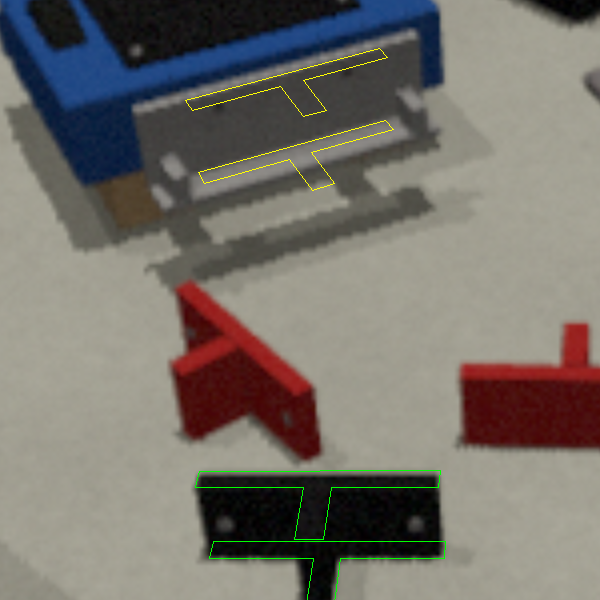

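View pics/d2.png

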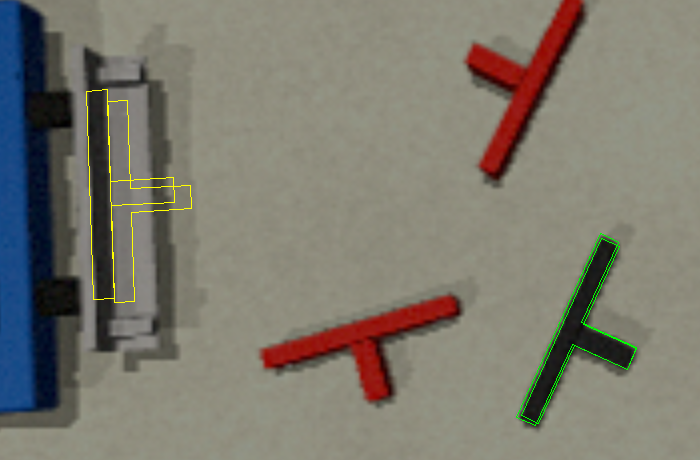

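```bash
cat >> h.py <<'E'
from scipy.spatial.transform import Rotation as Ro
def pose():
    s=bot.read_state();return np.array(s['tcp_pos']),Ro.from_rotvec(s['tool_rot']),s
def target_R(yaw_deg,flip):
    # tool x down, tool z along yaw direction (or opposite)
    a=np.radians(yaw_deg);z=np.array([np.cos(a),np.sin(a),0])*(1-2*flip);x=np.array([0,0,-1.]);return Ro.from_matrix(np.c_[x,np.cross(z,x),z])
E
python3 - <<'E'
from h import *
np.set_printoptions(precision=4,suppress=True)
p,R,s=pose();print(p,R.as_matrix())
for f in(0,1):
    T=target_R(-24.67,f);print(f,'turn deg tool',np.degrees((R.inv()*T).as_rotvec()))
d=np.array([.4619,-.0972,.15])-p;print('shift tool (before turn)',R.inv().apply(d))
E
```

```text
[ 0.1418 -0.6087  0.2286] [[ 0.      0.9739  0.2268]
 [-0.0001  0.2268 -0.9739]
 [-1.     -0.      0.0001]]
0 turn deg tool [-52.2203   0.0026   0.0015]
1 turn deg tool [127.7797   0.0018  -0.0032]
shift tool (before turn) [ 0.0786  0.4278 -0.4256]
```

>>> {"method": "servo_tool", "body": {"series": "0 0.0306 -0.0304 0 0 0 0.095;0 0.0306 -0.0304 0 0 0 0.095;0 0.0306 -0.0304 0 0 0 0.095;0 0.0306 -0.0304 0 0 0 0.095;0 0.0306 -0.0304 0 0 0 0.095;0 0.0306 -0.0304 0 0 0 0.095;0 0.0306 -0.0304 0 0 0 0.095;0 0.0306 -0.0304 0 0 0 0.095;0 0.0306 -0.0304 0 0 0 0.095;0 0.0306 -0.0304 0 0 0 0.095;0 0.0306 -0.0304 0 0 0 0.095;0 0.0306 -0.0304 0 0 0 0.095;0 0.0306 -0.0304 0 0 0 0.095;0 0.0306 -0.0304 0 0 0 0.095"}}

```text
time: 1.9
tcp_pos: [0.4633, -0.0954, 0.2289]
tool_rot: [1.039, 1.308, -1.039]
force: [0.3, -0.2, 0.3]
width: 1.0
```

>>> {"method": "servo_tool", "body": {"series": "0.01 0 0 -7.46 0 0 0.06;0.01 0 0 -7.46 0 0 0.06;0.01 0 0 -7.46 0 0 0.06;0.01 0 0 -7.46 0 0 0.06;0.01 0 0 -7.46 0 0 0.06;0.01 0 0 -7.46 0 0 0.06;0.01 0 0 -7.46 0 0 0.06;0 0 0 0 0 0 0.06;0 0 0 0 0 0 0.06"}}

```text
time: 2.8
tcp_pos: [0.4626, -0.0971, 0.1589]
tool_rot: [0.341, 1.544, -0.341]
force: [1.3, -0.4, -0.1]
width: 0.625
```

```bash
cat > rem.py <<'E'
from h import *
import sys
np.set_printoptions(precision=4,suppress=True)
x,y,z,yaw=map(float,sys.argv[1:5])
p,R,s=pose();T=target_R(yaw,0)
print('t',s['time'],'tcp',p,'turn',np.degrees((R.inv()*T).as_rotvec()),'shift(tool)',R.inv().apply(np.array([x,y,z])-p),'force',s['force'],'w',s['width']*95)
E
python3 rem.py .4619 -.0972 .022 -24.67
```

```text
t 2.8 tcp [ 0.4626 -0.0971  0.1589] turn [-0.2193  0.0012  0.0039] shift(tool) [ 0.1369 -0.0004 -0.0006] force [ 1.2763 -0.432  -0.077 ] w 59.39261352043325
```

>>> {"method": "servo_tool", "body": {"series": "0.03 0 -0.0006 -0.2 0 0 0.06;0.03 0 0 0 0 0 0.06;0.03 0 0 0 0 0 0.06;0.025 0 0 0 0 0 0.06;0.014 0 0 0 0 0 0.06;0.008 0 0 0 0 0 0.06;0 0 0 0 0 0 0.06;0 0 0 0 0 0 0.06"}}

```text
time: 3.6
tcp_pos: [0.4623, -0.097, 0.0223]
tool_rot: [0.336, 1.544, -0.336]
force: [0.1, -0.3, -0.1]
width: 0.629
```

```bash
python3 rem.py .4619 -.0972 .022 -24.67; python3 - <<'E'
from h import *
p,d=shot('side','side2.png')
cv2.imwrite('pics/z3.png',cv2.resize(p[210:310,200:360,::-1],None,fx=4,fy=4))
E
```

```text
t 3.6 tcp [ 0.4623 -0.097   0.0223] turn [ 0.1389  0.0599 -0.0008] shift(tool) [ 0.0003 -0.0004 -0.0003] force [ 0.1227 -0.328  -0.0686] w 59.78578575763675
```

View pics/z3.png

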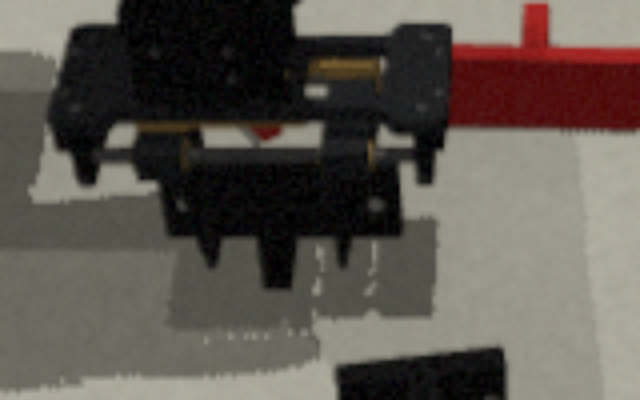

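The fingers straddle the rib of the long bumper: tips at zoom (210,265) and (343,265), rib at (278,285). I close the gripper.

>>> {"method": "servo_tool", "body": {"series": "0 0 0 0 0 0 0.03;0 0 0 0 0 0 0.02;0 0 0 0 0 0 0.01;0 0 0 0 0 0 0;0 0 0 0 0 0 0;0 0 0 0 0 0 0;0 0 0 0 0 0 0"}}

```text
time: 4.35
tcp_pos: [0.4619, -0.0968, 0.0216]
tool_rot: [0.335, 1.545, -0.335]
force: [-0.7, 0.1, 0.5]
width: 0.145
```

>>> {"method": "servo_tool", "body": {"series": "-0.01 0 0 0 0 0 0;-0.02 0 0 0 0 0 0;-0.03 0 0 0 0 0 0;-0.03 0 0 0 0 0 0;-0.03 0 0 0 0 0 0;0 0 0 -7 0 0 0;0 0 0 -7 0 0 0;0 0 0 -7 0 0 0;0 0 0 -7.2 0 0 0;0 0 0 0 0 0 0"}}

```text
time: 5.35
tcp_pos: [0.4617, -0.0967, 0.1422]
tool_rot: [-0.053, 1.57, 0.052]
force: [0.3, 0.1, -1.1]
width: 0.142
```

```bash
python3 rem.py .4619 -.0972 .1423 3.5; python3 - <<'E'
from h import *
p,d=shot('top','top3.png')
cv2.imwrite('pics/z4.png',cv2.resize(p[180:360,180:400,::-1],None,fx=3.2,fy=3.2))
p,d=shot('side','side3.png')
cv2.imwrite('pics/z5.png',cv2.resize(p[110:310,170:390,::-1],None,fx=3,fy=3))
E
```

```text
t 5.35 tcp [ 0.4617 -0.0967  0.1422] turn [0.335  0.0053 0.0082] shift(tool) [-0.0001 -0.0005  0.0001] force [ 0.2555  0.0732 -1.0544] w 13.50028897041394
```

View pics/z4.png

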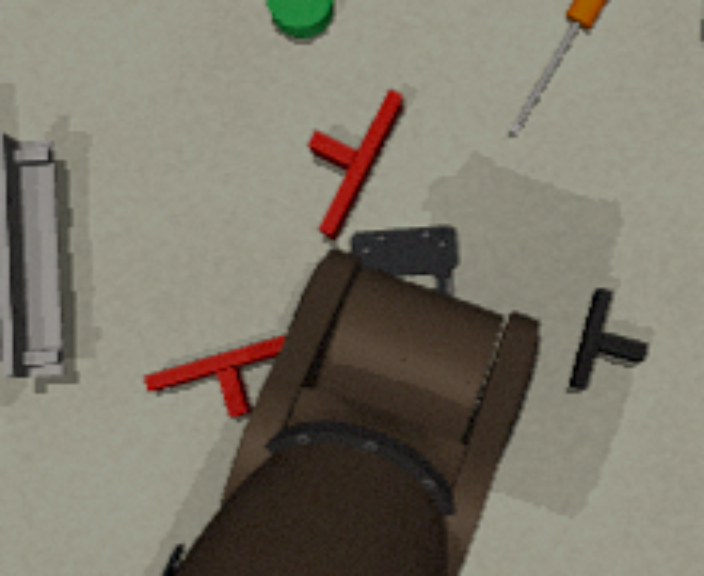

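View pics/z5.png

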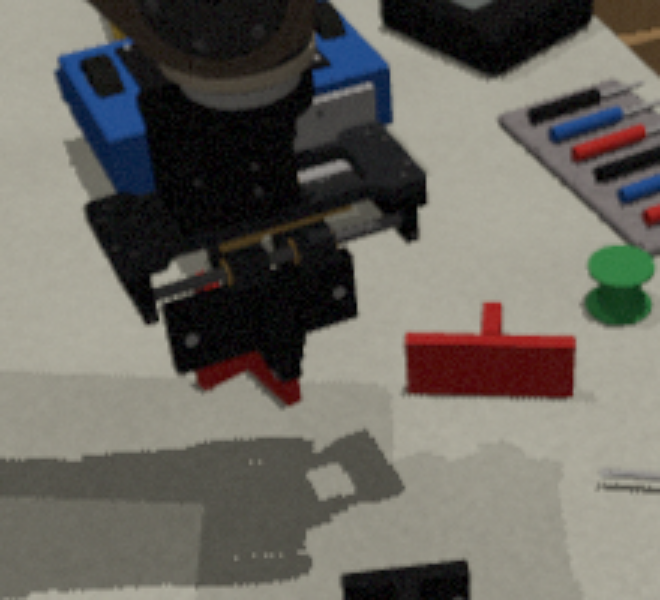

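The rib is held (opening 13.5 mm, about 1.1 N of weight) and the plate is parallel to the rail. I work out the pre-place pose above the ledge with the back 8 mm off the face.

```bash
python3 rem.py .5518 .1582 .112 3.5
python3 - <<'E'
from h import *
# overlay bumper as assumed in hand
p,R,s=pose();a=np.radians(3.8);M=np.array([[np.cos(a),-np.sin(a)],[np.sin(a),np.cos(a)]])
o=np.array([[-60,30],[60,30],[60,18],[7,18],[7,-18],[-7,-18],[-7,18],[-60,18]])/1000@M.T+p[:2]
im=cv2.resize(cv2.imread('pics/side3.png'),None,fx=4,fy=4)
for z in(p[2]-.022,p[2]+.028):
    cv2.polylines(im,[np.round(4*np.array([proj('side',np.append(b,z)) for b in o])).astype(int)],True,(0,255,0),1)
im=cv2.convertScaleAbs(im,alpha=2.2)
cv2.imwrite('pics/d3.png',im[640:1040,740:1340])
E
```

```text
t 5.45 tcp [ 0.4618 -0.0968  0.142 ] turn [0.0174 0.0085 0.0083] shift(tool) [0.03   0.249  0.1054] force [ 0.1833  0.679  -0.932 ] w 13.75154206106815
```

View pics/d3.png

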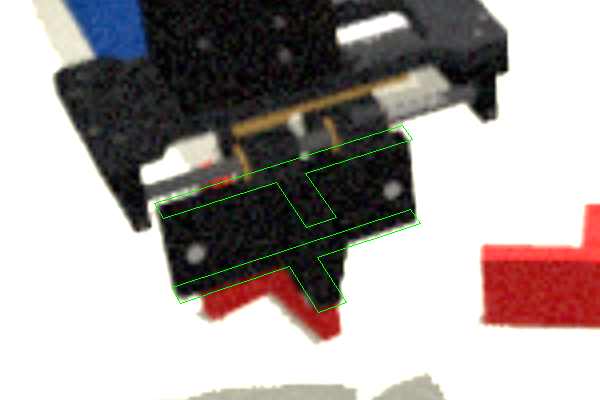

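The overlay matches the bumper in the hand to about 2 mm.

>>> {"method": "servo_tool", "body": {"series": "0 0.03 0.013 0 0 0 0;0 0.04 0.017 0 0 0 0;0 0.04 0.017 0 0 0 0;0 0.04 0.017 0 0 0 0;0.01 0.04 0.017 0 0 0 0;0.01 0.03 0.013 0 0 0 0;0.01 0.019 0.008 0 0 0 0;0 0.01 0.0034 0 0 0 0;0 0 0 0 0 0 0;0 0 0 0 0 0 0"}}

```text
time: 6.45
tcp_pos: [0.5508, 0.1578, 0.1121]
tool_rot: [-0.05, 1.57, 0.05]
force: [0.6, -0.8, -0.4]
width: 0.148
```

```bash
python3 rem.py .5518 .1582 .082 3.5
python3 - <<'E'
from h import *
for n,(r0,r1,c0,c1) in dict(side=(90,240,170,370),top=(180,330,150,350)).items():
    q,d=shot(n,n+'4.png');p,R,s=pose();a=np.radians(3.5);M=np.array([[np.cos(a),-np.sin(a)],[np.sin(a),np.cos(a)]])
    o=np.array([[-60,30],[60,30],[60,18],[7,18],[7,-18],[-7,-18],[-7,18],[-60,18]])/1000@M.T+p[:2]
    im=cv2.convertScaleAbs(cv2.resize(cv2.imread(f'pics/{n}4.png'),None,fx=4,fy=4),alpha=1.6)
    for z in(p[2]-.022,p[2]+.028):
        cv2.polylines(im,[np.round(4*np.array([proj(n,np.append(b,z)) for b in o])).astype(int)],True,(0,255,0),1)
    cv2.imwrite(f'pics/e_{n}.png',im[4*r0:4*r1,4*c0:4*c1])
E
```

```text
t 6.45 tcp [0.5508 0.1578 0.1121] turn [0.1632 0.0069 0.012 ] shift(tool) [0.0301 0.0003 0.0011] force [ 0.563  -0.7719 -0.3627] w 14.06966099683278
```

View pics/e_side.png

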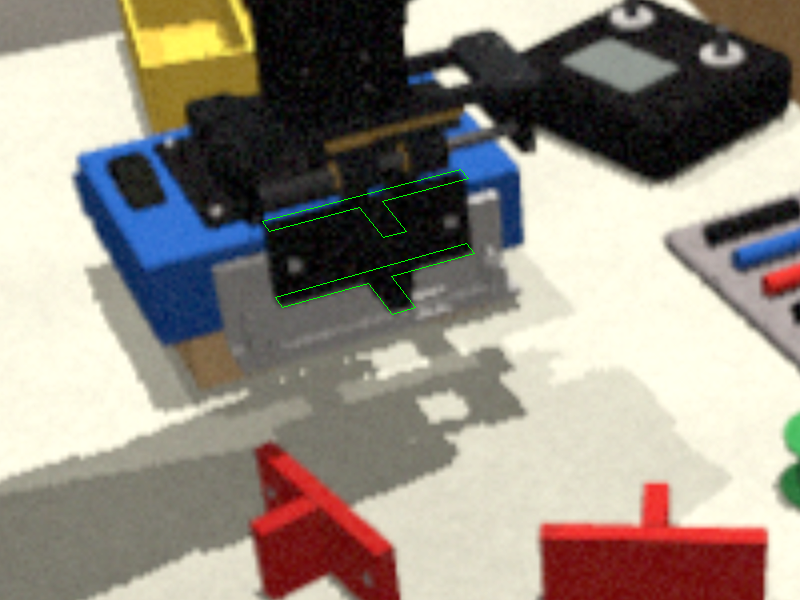

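View pics/e_top.png

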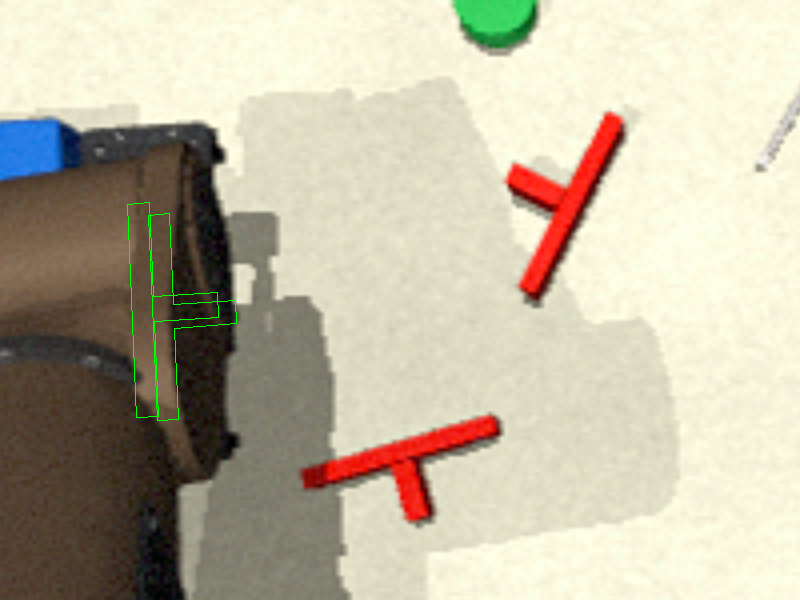

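>>> {"method": "servo_tool", "body": {"series": "0.008 0 0.0008 0.16 0 0 0;0.01 0 0 0 0 0 0;0.006 0 0 0 0 0 0;0.003 0 0 0 0 0 0;0 0 0 0 0 0 0;0 0 0 0 0 0 0"}}

```text
time: 7.15
tcp_pos: [0.5518, 0.1586, 0.0846]
tool_rot: [-0.049, 1.57, 0.049]
force: [-0.4, -0.8, -1.4]
width: 0.147
```

>>> {"method": "servo_tool", "body": {"series": "0.001 0 0 0 0 0 0;0.001 0 0 0 0 0 0;0 0 0 0 0 0 0;0 0 0 0 0 0 0"}}

```text
time: 7.55
tcp_pos: [0.5517, 0.1586, 0.0827]
tool_rot: [-0.049, 1.57, 0.049]
force: [-0.6, -0.2, -0.9]
width: 0.146
```

>>> {"method": "servo_tool", "body": {"series": "0.0005 0 0 0 0 0 0;0 0 0 0 0 0 0;0 0 0 0 0 0 0"}}

```text
time: 7.85
tcp_pos: [0.5517, 0.1586, 0.0821]
tool_rot: [-0.049, 1.57, 0.049]
force: [0.3, -0.1, -0.5]
width: 0.142
```

>>> {"method": "servo_tool", "body": {"series": "0.0005 0 0 0 0 0 0;0 0 0 0 0 0 0;0 0 0 0 0 0 0"}}

```text
time: 8.15
tcp_pos: [0.5518, 0.1586, 0.0816]
tool_rot: [-0.049, 1.57, 0.049]
force: [-0.6, 1.8, -1.6]
width: 0.146
```

>>> {"method": "servo_tool", "body": {"series": "0.0005 0 0 0 0 0 0;0 0 0 0 0 0 0;0 0 0 0 0 0 0"}}

```text
time: 8.45
tcp_pos: [0.5518, 0.1586, 0.0816]
tool_rot: [-0.049, 1.57, 0.049]
force: [-1.7, 0.1, 5.3]
width: 0.149
```

>>> {"method": "servo_tool", "body": {"series": "-0.0004 0 0 0 0 0 0;0 0.003 0 0 0 0 0;0 0.002 0 0 0 0 0;0 0 0 0 0 0 0;0 0 0 0 0 0 0"}}

```text
time: 8.95
tcp_pos: [0.5516, 0.1637, 0.0816]
tool_rot: [-0.049, 1.57, 0.049]
force: [-0.1, -1.7, 2.4]
width: 0.144
```

>>> {"method": "servo_tool", "body": {"series": "0 0.001 0 0 0 0 0;0 0.001 0 0 0 0 0;0 0 0 0 0 0 0;0 0 0 0 0 0 0"}}

```text
time: 9.35
tcp_pos: [0.5514, 0.1655, 0.0816]
tool_rot: [-0.049, 1.57, 0.049]
force: [-0.2, -2.6, 4.0]
width: 0.147
```

>>> {"method": "servo_tool", "body": {"series": "0 0.001 0 0 0 0 0;0 0.001 0 0 0 0 0;0 0 0 0 0 0 0;0 0 0 0 0 0 0"}}

```text
time: 9.75
tcp_pos: [0.5512, 0.1676, 0.0816]
tool_rot: [-0.049, 1.57, 0.049]
force: [0.9, -3.6, 4.6]
width: 0.142
```

>>> {"method": "servo_tool", "body": {"series": "0 0.001 0 0 0 0 0;0 0.001 0 0 0 0 0;0 0 0 0 0 0 0;0 0 0 0 0 0 0"}}

```text
time: 10.15
tcp_pos: [0.5511, 0.1696, 0.0816]
tool_rot: [-0.049, 1.57, 0.049]
force: [0.0, -3.4, 4.7]
width: 0.141
```

>>> {"method": "servo_tool", "body": {"series": "-0.0003 0 0 0 0 0 0;0 0.001 0 0 0 0 0;0 0.001 0 0 0 0 0;0 0.001 0 0 0 0 0;0 0.001 0 0 0 0 0;0 0 0 0 0 0 0;0 0 0 0 0 0 0;0 0 0 0 0 0 0"}}

```text
time: 10.95
tcp_pos: [0.5507, 0.1734, 0.0816]
tool_rot: [-0.049, 1.571, 0.049]
force: [1.3, -5.3, 0.5]
width: 0.145
```

```bash
cat > chk.py <<'E'
from h import *
import sys
np.set_printoptions(precision=4,suppress=True)
F=[];tag=sys.argv[1]
for k in range(3):
    S,d=shot('side',f'side_{tag}.png');s=bot.read_state();F.append(s['force'])
print('t',s['time'],s['tcp_pos'],'F',np.mean(F,0),np.std(F,0))
for t in('rail_seat','bumper_rib'):print(t,cams.mark_of(t,'side')[:3])
i=cams.camera_info('side');K=i['K'];T=i['pose'];v,u=np.mgrid[0:480,0:640]
X=(np.stack([(u-K[0,2])/K[0,0]*d,(v-K[1,2])/K[1,1]*d,d],-1)@T[:3,:3].T+T[:3,3])[110:210,200:320].reshape(-1,3)
a=np.radians(3.5);ex=np.array([np.cos(a),np.sin(a)]);ey=np.array([-ex[1],ex[0]])
L=np.c_[(X[:,:2]-[.5495,.1961])@ex,(X[:,:2]-[.5495,.1961])@ey,X[:,2]]
for lo,hi in((-.087,-.072),(.072,.087)):
    m=(L[:,0]>lo)&(L[:,0]<hi)&(L[:,2]>.082)&(L[:,2]<.106)&(abs(L[:,1])<.025)
    print('face end',m.sum(),np.median(L[m,1]) if m.any() else None)
m=(abs(L[:,0])<.058)&(abs(L[:,0])>.03)&(L[:,2]>.07)&(L[:,2]<.1)&(L[:,1]>-.03)&(L[:,1]<.01)
print('plate outer',m.sum(),np.median(L[m,1]))
im=cv2.imread(f'pics/side_{tag}.png');cv2.imwrite(f'pics/zs_{tag}.png',cv2.convertScaleAbs(cv2.resize(im[110:220,190:330],None,fx=5,fy=5),alpha=1.7))
E
python3 chk.py a
```

```text
t 11.1 [0.5508 0.1734 0.0816] F [ 1.6333 -5.0341  0.1298] [0.2392 0.6045 0.3335]
rail_seat [{'centre': [260.6, 163.2], 'score': 0.85}]
bumper_rib [{'centre': [264.0, 162.2], 'score': 0.85}, {'centre': [331.4, 224.8], 'score': 0.76}, {'centre': [244.2, 229.1], 'score': 0.57}]
face end 64 0.007331653597091254
face end 39 0.00649208775995572
plate outer 242 -0.005061944364058301
```

View pics/zs_a.png

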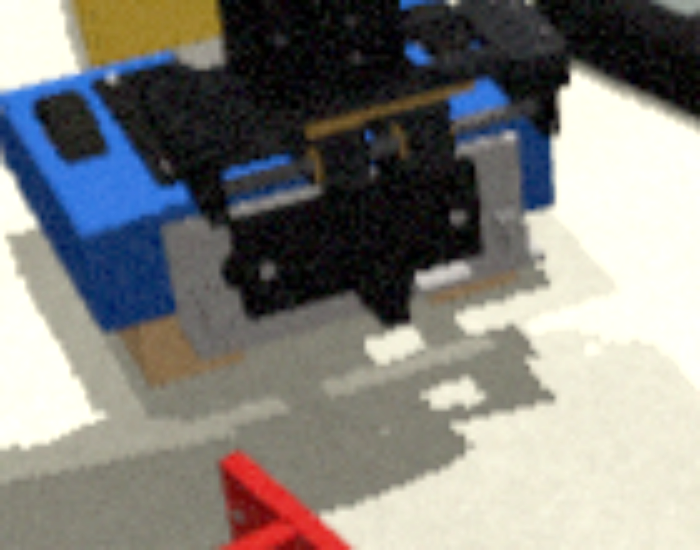

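Three independent measures agree: the rail is in by 6.5 to 7.1 mm (depth of the face ends, depth of the plate, force 5.3 N). The bumper sits between the lugs, flush with the face. About 4.2 mm to go.

>>> {"method": "servo_tool", "body": {"series": "0 0.001 0 0 0 0 0;0 0.001 0 0 0 0 0;0 0.001 0 0 0 0 0;0 0.0008 0 0 0 0 0;0 0.0004 0 0 0 0 0;0 0 0 0 0 0 0;0 0 0 0 0 0 0;0 0 0 0 0 0 0"}}

```text
time: 12.0
tcp_pos: [0.5505, 0.1772, 0.0816]
tool_rot: [-0.05, 1.571, 0.048]
force: [2.0, -7.2, 0.5]
width: 0.149
```

```bash
python3 chk.py b
```

```text
t 12.15 [0.5505 0.1772 0.0816] F [ 1.9789 -8.4922  0.2053] [0.2383 0.1668 0.4818]
rail_seat [{'centre': [262.9, 162.1], 'score': 0.86}]
bumper_rib [{'centre': [262.2, 161.3], 'score': 0.94}, {'centre': [331.9, 225.7], 'score': 0.74}, {'centre': [242.7, 229.3], 'score': 0.56}]
face end 58 0.010848465945438625
face end 39 0.010842652346580033
plate outer 246 -0.001122778412285655
```

View pics/zs_b.png

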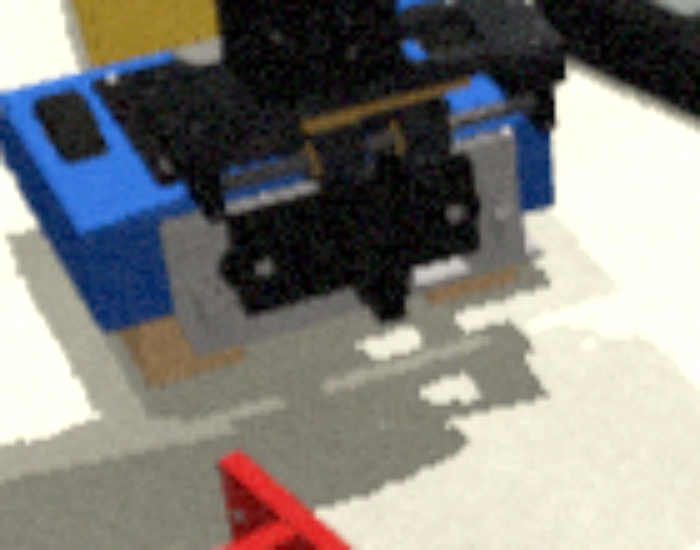

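Face depth gives 10.85 mm on both sides, and the force is about 8.5 N. I hold for 4 s.

>>> {"method": "servo_tool", "body": {"series": "0 0 0 0 0 0 0;0 0 0 0 0 0 0;0 0 0 0 0 0 0;0 0 0 0 0 0 0;0 0 0 0 0 0 0;0 0 0 0 0 0 0;0 0 0 0 0 0 0;0 0 0 0 0 0 0;0 0 0 0 0 0 0;0 0 0 0 0 0 0;0 0 0 0 0 0 0;0 0 0 0 0 0 0;0 0 0 0 0 0 0;0 0 0 0 0 0 0;0 0 0 0 0 0 0;0 0 0 0 0 0 0;0 0 0 0 0 0 0;0 0 0 0 0 0 0;0 0 0 0 0 0 0;0 0 0 0 0 0 0"}}

```text
time: 14.25
tcp_pos: [0.5505, 0.1772, 0.0816]
tool_rot: [-0.049, 1.571, 0.048]
force: [1.6, -8.0, 0.6]
width: 0.147
```

>>> {"method": "servo_tool", "body": {"series": "0 0 0 0 0 0 0;0 0 0 0 0 0 0;0 0 0 0 0 0 0;0 0 0 0 0 0 0;0 0 0 0 0 0 0;0 0 0 0 0 0 0;0 0 0 0 0 0 0;0 0 0 0 0 0 0;0 0 0 0 0 0 0;0 0 0 0 0 0 0;0 0 0 0 0 0 0;0 0 0 0 0 0 0;0 0 0 0 0 0 0;0 0 0 0 0 0 0;0 0 0 0 0 0 0;0 0 0 0 0 0 0;0 0 0 0 0 0 0;0 0 0 0 0 0 0;0 0 0 0 0 0 0;0 0 0 0 0 0 0"}}

```text
time: 16.25
tcp_pos: [0.5505, 0.1772, 0.0817]
tool_rot: [-0.05, 1.571, 0.048]
force: [2.2, -9.1, 0.0]
width: 0.15
```

```bash
python3 chk.py c
```

```text
t 16.4 [0.5505 0.1772 0.0816] F [ 1.5548 -8.0774  0.6365] [0.3886 0.2287 0.5942]
rail_seat [{'centre': [260.2, 163.2], 'score': 0.78}]
bumper_rib [{'centre': [243.4, 230.3], 'score': 0.93}, {'centre': [332.5, 225.1], 'score': 0.85}, {'centre': [263.0, 158.3], 'score': 0.64}]
face end 59 0.010609419833944594
face end 39 0.010395523323231714
plate outer 245 -0.0009436642842160877
```

Steady for over 4 s. I hand the job in while still pressing.

```bash
python3 -c "
from workcell import bot
print(bot.finish_job())"
```

```text
the job is handed in; nothing more can be done
None
```

The long black bumper is on the rail ledge between the two lugs, with its back flat against the face and the rib outwards. I handed the job in at about 16.4 s with the arm still gripping and pressing it.

- **Squash:** the last checks put the rail 10.4–10.6 mm in at its two ends, and the bumper plate about 11 mm in. The push read 8.1 N in the last average, with single readings of 8.0–9.1 N during the hold. Taken alone, the force would mean 10–11 mm.
- **Hold:** it stayed steady for more than 4 s, with the arm's position changing by no more than 0.1 mm.
- **Seating:** the arm stayed at the height where the bumper first touched the ledge. I took this as proof that it is resting there.
- **Side force:** about 1.5–2 N remained along the rail. I left it.
- **Other loose things:** I never touched the short bumper, the red look-alikes or the rest. I did not take a last top picture to confirm that they stayed put.
- **Disagreement:** the network's side-camera mark for the rib was about 9 mm off the fitted shape at the start. I used the fit, and it matched both pictures.

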